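# Set a cooler scraper bar in its drilling jig

## Robot

A 6-joint arm with a two-finger parallel gripper is mounted at the origin on the work surface. World frame = base frame: x ahead of the robot, y to its left, z up, the work surface at z = 0. Lengths are in mm, angles in rad, forces in N, time in s.
With the tool pointing down it reaches from about 225 to 875 mm from the base axis. Payload 3.4 kg.
Tool frame: the origin (TCP) lies between the finger pads; the fingertips stand 19 mm ahead of it and the grasp point (between the pads) is the TCP (robot.tips_ahead is the distance from the TCP to the fingertips, in mm); z points along the fingers, y is the direction in which the jaws open and shut (so a half turn about z gives the same grasp; the last joint's range is limited). The gripper opens to 85 mm and grips with 20 to 120 N. Pads are 22 mm wide; open, the fingers measure 114 mm over their backs; the gripper's body (76 mm by 85 mm) begins 54 mm behind the grasp point. The pads swing forward as they close: fully open they stand 13 mm farther back than shut.
Start: joints at [0.998, 0.276, 1.505, -0, 1.361, -0.121], TCP at [251.057, 517.331, 250.328] pointing down, gripper open.
Joint ranges: [-2.89, 2.89], [-0.75, 2.08], [0.22, 2.7], [-1.18, 4.32], [0.11, 2.71], [-2.7, 2.7]. Speed limits (rad/s): [2.57, 2.57, 3.14, 3.14, 3.14, 3.14].

## Interface

Orientations are given as a unit quaternion [w, x, y, z].
In Python, from plant import robot gives the robot as it stands. Calls block until the motion is done:
- robot.movep(position, orientation): joint-space move of the TCP to a pose.
- robot.movel(position, frame=None, feed=150, force_limit=None): straight line of the TCP; frame=None keeps the orientation; feed is the mean speed in mm/s. With force_limit (N) it stops when the force on the tool has changed by that much, and returns True; else False.
- robot.goto_joints(angles): joint-space move.
- robot.command_gripper(opening, squeeze=None): finger opening in mm; squeeze is the grip in N (None keeps the last); returns when the fingers have stopped.
- robot.sleep(seconds).
- robot.ik(position, orientation): joint angles nearest the present ones, or None.
- robot.observe(): the state.
- robot.read_camera(name): name is "side" or "top" or "wrist"; returns (picture, depth): 400x640x3 uint8, blue, green, red; 400x640 float32, mm along the optical axis (not along the pixel's ray), 0 where there is no reading.
- robot.camera_model(name): a dict with "intrinsics" (3x3 intrinsics, pixels), "k1" (the pictures are not rectified: a ray, as slopes to the right and down, at radius r is drawn at 1 + k1 r^2 times it, then the intrinsics apply), "rvec" (rotation vector, rad) and "tvec" (3), from world to camera coordinates, as OpenCV has them; the wrist camera has in their place "tool_from_camera" (4x4, takes a point from camera to tool coordinates, whose origin is the TCP and whose axes are the flange's). Camera axes: x right, y down, z forward; pixel columns grow to the right and rows downward; lengths in mm; the calibration is good to about 2 mm. A picture is of the moment at which its call begins: read the wrist's pose just before it. camera_model takes no time and is no camera call.
A pose or a line that the arm cannot do raises robot.MotionError and nothing moves.
- robot.job_done(): hands the job in, once; it reports no verdict.
The state is a dict: "t": time; "joint_pos": joint angles; "dq": joint speeds; "tau": joint torques, N m; "eef_pos": TCP position; "tool_rot": TCP orientation; "force": force on the tool from outside, world axes, zero at the start; "wrist_torque": the same for the moment, N m; "width": finger opening in mm.
Only numpy, scipy, OpenCV 4.12 (cv2) and the standard library are available. Lean on these libraries where they do the work, as an engineer would, in place of code of your own. Each camera call takes 0.05 s, during which the arm holds its last target. There are 200 camera calls.

## Task

Set the long scraper bar in the jig: sliding it over the base plate without lifting it, push it at one end and the other, as needed, until it lies flush and parallel against the rail, then slide it along the rail until its end touches the stop block. After that, swing both keepers on the rail fully across the bar, and leave the other things on the bench where they are.

Things in the scene. Friction and masses are not known exactly. Their poses are not given: they have to be found in the camera images.
- jig: Fixed drilling jig: grey base plate 8 mm thick on the bench; on it a steel rail 400 long, 30 thick, 36 high (top at z 0.044). Origin: at bench height under the middle of the rail's working face. y along the rail; x normal to that face, away from the robot: the rail fills x 0..+30, y -200..+200 mm. Plate: x -200..+35, y -280..+240 mm. Keeper pivots: x +15, y +55 (left) and -55 mm (right).
- stop: Fixed steel stop block on the plate before the rail's +y end; its place along the rail varies. 30 mm along the rail, 34 deep, 26 high (top at z 0.034). Axes as the jig's. Origin: at plate height, where the plane of the rail's face meets the stop's working face, which looks to -y; the block fills x -38..-4, y 0..+30 mm.
- bar: Loose scraper bar: plain metal rectangular tube 300 mm long (y), 28 wide (x), 30 high (z), 0.3 to 0.65 kg, lying askew on the plate between rail and robot. Origin: centre of its underside (z 0.008 as it lies). Flush, its centre is 14 mm from the rail's face; at the stop, its centre is 150 mm from the stop's face.
- keeper_left (a joint): Angle of the keeper on the rail's +y half (rad): 0 = arm along the rail pointing to +y (open); grows counter-clockwise seen from above; 1.571 = limit, arm straight across the bar, pointing to the jig's -x. Light friction (1.1 N at the knob) keeps it where it is left; no spring. Flat dark arm 20 mm wide, 6 thick, underside at z 0.046, 8 mm above the bar's top. Starts near open.
- keeper_right (a joint): The same for the keeper on the rail's -y half: 0 = arm along the rail pointing outward to -y; grows as it swings clockwise seen from above; 1.571 = limit, straight across the bar.
- knob_left (a point): Centre of the top face of the left keeper's upright round black knob, 16 mm in diameter and 32 mm high, standing on the arm 55 mm from the pivot (knob top at z = 0.084, arm's upper face at z = 0.052).
- knob_right (a point): The same point on the right keeper's knob.
- pivot_left (a point): Pivot of the left keeper, on its vertical hinge axis at the arm's underside (z = 0.046).
- pivot_right (a point): Pivot of the right keeper, likewise.
- wrench: Bystander: steel wrench lying on the bench at the right. Leave it.
- jar: Bystander: glass jar with a steel cap, 70 mm in diameter, 100 mm high, on the bench at the left. Leave it.
- mug: Bystander: white mug, 80 mm in diameter, 90 mm high, on the bench beyond the rail. Leave it.
- screwdriver: Bystander: screwdriver lying on the bench at the left, nearer the robot. Leave it.

How it is judged (in metres and radians):
On the way, in this order (a step that is already met when the one before it is completed fails the run):
1. the bar lies flush and parallel against the rail (x of bar in the frame of jig above -0.017 m and angle between the y axis of bar and the y axis of jig, either way round below 0.015 rad), for 0.1 s.
2. still flush against the rail, the bar's end is at the stop (x of bar in the frame of jig above -0.018 m and angle between the y axis of bar and the y axis of jig, either way round below 0.02 rad and y of bar in the frame of stop above -0.154 m), for 0.1 s.
3. at least one keeper is swung across the bar (value of joint any of keeper_left, keeper_right above 1.4 rad), for 0.1 s.
At the end, for the whole second after the job is handed in: The bar lies at rest on the base plate, flush against the rail (gap at its centre under 3 mm, parallel within 0.015 rad), its end at the stop (gap under 4 mm), and both keepers are across it (each joint over 1.4 of 1.571 rad) (all of step 1 and y of bar in the frame of stop above -0.154 m and height (world z) of bar below 0.012 m and linear speed of bar below 0.01 m/s and value of joint each of keeper_left, keeper_right above 1.4 rad); the robot touches nothing.
It fails at once if the bar is lifted off the plate (more than 20 mm) or tipped (height (world z) of bar above 0.028 m or angle between bar's own z axis and vertical above 0.3 rad).
It fails at once if a bystander object is displaced by more than 30 mm (distance of any of wrench, jar, mug, screwdriver from where it was at the start of the episode above 0.03 m).
It also fails if it takes over 67 s, if anything falls off the work surface, if the arm or the gripper's body presses on something with over 40 N, if the wrist force passes 120 N, or if a joint passes its speed limit or range.

## Working session

There is one attempt and no reset: what is moved stays moved. The work goes in short steps, each a Python script; the robot and the scene stay as the last script left them, time stands still between calls to the robot, and variables do not carry over. Pictures are saved under pics/ and viewed, about 8 in all and at most 12, crops included, and the job is handed in when it is done.

```bash
ls; mkdir -p pics
cat > h.py <<'E'
from plant import robot
import numpy as np, cv2
def cam(n):
    m=robot.camera_model(n); 
    if n=='wrist':
        s=robot.observe(); from scipy.spatial.transform import Rotation as R
        q=s['tool_rot']; T=np.eye(4); T[:3,:3]=R.from_quat([q[1],q[2],q[3],q[0]]).as_matrix(); T[:3,3]=s['eef_pos']
        T=T@np.array(m['tool_from_camera']); Rw=T[:3,:3]; c=T[:3,3]
    else:
        Rc=cv2.Rodrigues(np.array(m['rvec'],float))[0]; Rw=Rc.T; c=-Rw@np.array(m['tvec'],float).ravel()
    return np.array(m['intrinsics']),m['k1'],Rw,c
def ray(C,uv):
    K,k1,Rw,c=C; uv=np.atleast_2d(np.array(uv,float))
    d=np.stack([(uv[:,0]-K[0,2])/K[0,0],(uv[:,1]-K[1,2])/K[1,1]],1); s=d.copy()
    for _ in range(20): s=d/(1+k1*(s**2).sum(1,keepdims=True))
    return s
def onplane(C,uv,z):
    s=ray(C,uv); D=np.c_[s,np.ones(len(s))]@C[2].T; c=C[3]
    return c+D*((z-c[2])/D[:,2])[:,None]
def withdepth(C,uv,dep):
    s=ray(C,uv); return C[3]+(np.c_[s,np.ones(len(s))]*np.array(dep)[:,None])@C[2].T
def cloud(C,dep):
    v,u=np.mgrid[:dep.shape[0],:dep.shape[1]]
    return withdepth(C,np.c_[u.ravel(),v.ravel()],dep.ravel()).reshape(*dep.shape,3)
def project(C,P):
    K,k1,Rw,c=C; p=(np.atleast_2d(P)-c)@Rw; s=p[:,:2]/p[:,2:]; s=s*(1+k1*(s**2).sum(1,keepdims=True))
    return s*[K[0,0],K[1,1]]+[K[0,2],K[1,2]]
E
python3 - <<'E'
from h import *
for n in('top','side'):
    C=cam(n); im,d=robot.read_camera(n); cv2.imwrite(f'pics/{n}0.png',im); np.savez(f'pics/{n}0.npz',im=im,d=d)
    print(n,C[3],C[2][:,2])
o=robot.observe();print(o)
E
```

```text
pics
top [ 254.5860165    10.15610027 1531.86274039] [ 0.21344691 -0.00102619 -0.97695413]
side [ 354.32993839 -928.59701388  949.61901906] [ 0.17854333  0.72347009 -0.66686828]
{'t': 0.1, 'joint_pos': array([ 9.97961538e-01,  2.76523819e-01,  1.50600936e+00,  1.96088150e-05,
        1.36069788e+00, -1.20994429e-01]), 'dq': array([-6.45897226e-04, -9.70543674e-04, -2.15389582e-03, -8.29340153e-04,
        4.77096174e-05, -3.15717797e-04]), 'tau': array([ 2.00648137e-03, -4.17699623e+01, -2.46405119e+01, -1.66607665e-04,
        5.76766528e-03,  1.59378277e-05]), 'eef_pos': array([250.81336411, 516.9254434 , 249.52958252]), 'tool_rot': array([-2.87543503e-04,  2.24005179e-01,  9.74587610e-01, -7.67141073e-04]), 'force': array([0.06970657, 0.62891966, 0.82946189]), 'wrist_torque': array([-0.00948146,  0.02640989, -0.03431956]), 'width': 85.25380730495269}
```

View pics/top0.png

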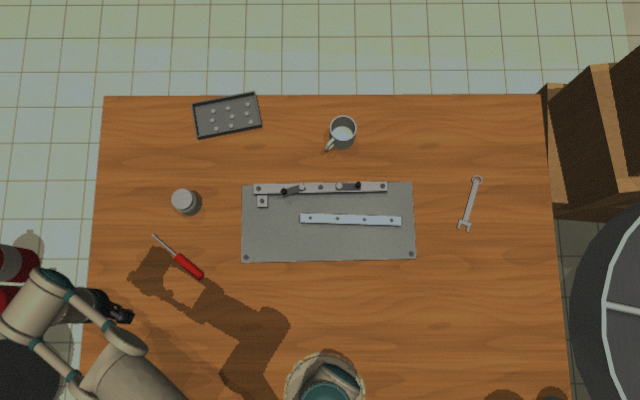

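View pics/side0.png

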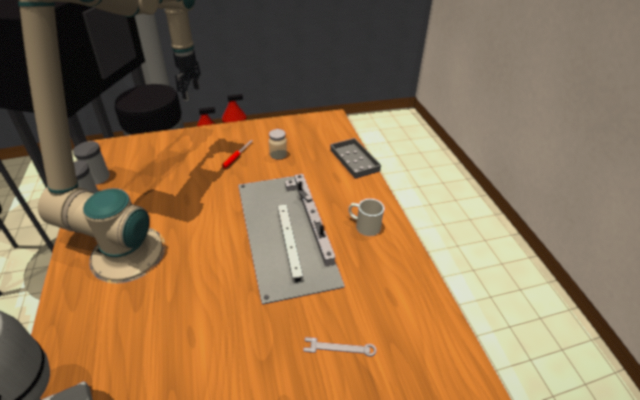

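The top view shows the rail at about (253,188) to (387,186) and the stop at (262,201). The bar runs from (300,217) to (401,221), and the knobs are at about (284,191) and (358,185). Next I'll take a closer wrist view over the jig.

Run:
```python
from h import *
C=cam('top')
print(onplane(C,[(253,188),(387,186)],44),onplane(C,[(300,217),(401,221)],38),onplane(C,[(262,201)],34))
m=robot.camera_model('wrist');print(np.round(m['tool_from_camera'],3),m['intrinsics'],m['k1'])
c=onplane(C,[(318,200)],40)[0]
T=np.array(m['tool_from_camera']); print(c)
for h in (480,430,380):
  try:
    # tool down: R = diag(1,-1,-1)
    Rt=np.diag([1,-1,-1.]); p=np.array([c[0],c[1],h]); p[:2]-= (Rt@T[:3,3])[:2]
    robot.movep(p,[0,1,0,0]); print(h,robot.observe()['eef_pos']); break
  except robot.MotionError as e: print(h,e)
robot.sleep(.3)
Cw=cam('wrist'); im,d=robot.read_camera('wrist'); np.savez('pics/w0.npz',im=im,d=d,C2=Cw[2],C3=Cw[3]); cv2.imwrite('pics/w0.png',im)
print(Cw[3],Cw[2][:,2],robot.observe()['t'])
```

```text
[[ 587.00128039  207.46694905   44.        ]
 [ 591.29073657 -191.63174895   44.        ]] [[ 499.98651048   67.46084792   38.        ]
 [ 486.69512574 -230.27053096   38.        ]] [[549.41497942 181.04442369  34.        ]]
[[  -0.      -0.962   -0.272   68.231]
 [   1.      -0.       0.       0.433]
 [  -0.      -0.272    0.962 -122.971]
 [   0.       0.       0.       1.   ]] [[293.0005954    0.         311.70392297]
 [  0.         293.0005954  197.35244431]
 [  0.           0.           1.        ]] -0.023538278639446214
[550.50408181  14.12114923  40.        ]
480 [482.26800536  15.12885985 479.61568609]
[551.93324346  15.09602644 602.77017494] [-2.71724254e-01  1.03927258e-04 -9.62375145e-01] 2.6
```

View pics/w0.png

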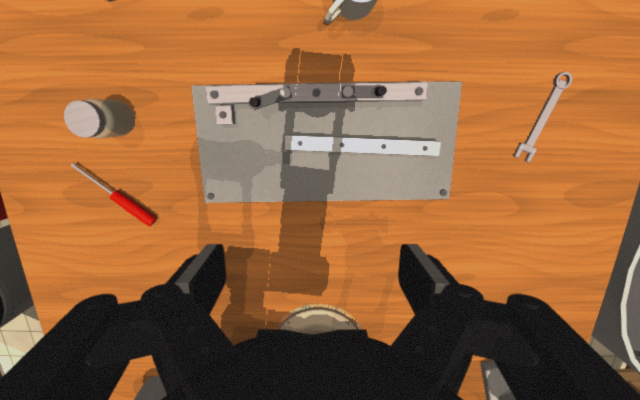

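The wrist view shows the rail top at rows 85–103 (cols 207–427), the stop at (225,115) and the bar from (290,143) to (440,148). The knobs are at (255,102) and (380,91). I'll get metric poses from the depth cloud and edges.

```bash
cat > meas.py <<'E'
from h import *
def rects(im,d,C,box,zr,thr=150,z=40,show=''):
    """bright blobs within pixel box -> min-area rect on plane z"""
    P=cloud(C,d); x0,y0,x1,y1=box
    g=im.min(2); m=np.zeros(g.shape,np.uint8); m[y0:y1,x0:x1]=1
    m&=((P[...,2]>zr[0])&(P[...,2]<zr[1])).astype(np.uint8)
    return m,P
E
python3 - <<'E'
from meas import *
for f,n in(('w0','wrist'),('top0','top')):
    a=np.load(f'pics/{f}.npz'); im,d=a['im'],a['d']
    C=cam(n)
    if n=='wrist': C=(C[0],C[1],a['C2'],a['C3'])
    P=cloud(C,d); Z=P[...,2]
    pl=(P[...,0]>420)&(P[...,0]<470)&(abs(P[...,1])<200); print(n,'plate z',np.median(Z[pl]),Z[pl].std())
    up=((Z>24)&(Z<47)&(P[...,0]>440)&(P[...,0]<640)&(abs(P[...,1])<260)).astype(np.uint8)
    k,l,st,ce=cv2.connectedComponentsWithStats(up)
    for i in range(1,k):
        if st[i,4]<20: continue
        q=P[l==i]; r=cv2.minAreaRect(q[:,:2].astype(np.float32)); print(st[i],'rect',np.round(r[0],1),np.round(r[1],1),round(r[2],2),'z',np.median(q[:,2]).round(1))
    kn=((Z>65)&(Z<95)&(P[...,0]>440)&(P[...,0]<640)&(abs(P[...,1])<260)).astype(np.uint8)
    k,l,st,ce=cv2.connectedComponentsWithStats(kn)
    for i in range(1,k): q=P[l==i]; print('knob',st[i],np.median(q,0).round(1), onplane(C,ce[i],80)[0].round(1))
a=np.load('pics/w0.npz'); cv2.imwrite('pics/w0c.png',cv2.resize(a['im'][75:175,190:470],None,fx=2.8,fy=2.8,interpolation=cv2.INTER_CUBIC))
E
```

```text
wrist plate z 7.356849561904085 1.02541948151435
[ 206   82  221   22 2891] rect [591.7   7.4] [ 30.6 398.2] 0.96 z 43.2
[215 105  18  19 313] rect [553.4 180.7] [31.  32.9] 89.97 z 33.3
[ 284  135  157   21 2369] rect [495.8 -82.1] [300.7  28.3] 87.9 z 37.3
knob [376  85  11  11  90] [ 592.3 -101.1   82.6] [ 592.2 -101.7   80. ]
knob [249  97  10  10  85] [574.5 113.6  83. ] [573.9 114.2  80. ]
top plate z 6.455383220850763 3.346277680864002
[253 183  50  25 464] rect [567.8 134.5] [ 70.  147.1] 1.4 z 40.4
[294 182  94  13 665] rect [589.3 -53.3] [ 31.3 277.8] 1.11 z 41.7
[340 182  16   6  46] rect [597.1 -74.3] [45.3 17.2] 89.87 z 44.8
[ 300  213  101   14 1005] rect [493.2 -80.2] [297.2  30.3] 88.01 z 36.1
knob [355 182   6   6  29] [587.9 -99.9  80.9] [ 588.3 -100.9   80. ]
knob [281 188   5   7  28] [569.2 115.3  80.6] [569.5 115.3  80. ]
```

View pics/w0c.png

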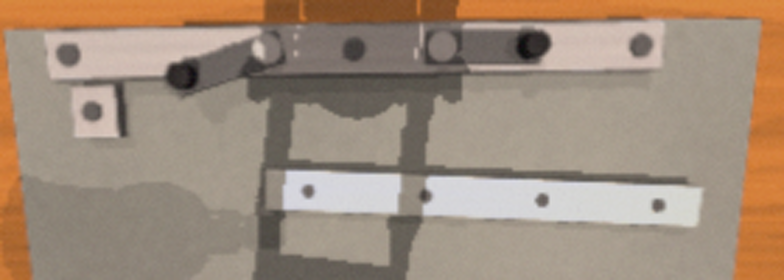

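```bash
cat >> h.py <<'E'
PSI=0.0168; J0=np.array([576.7,7.15]); c_,s_=np.cos(PSI),np.sin(PSI); RJ=np.array([[c_,-s_],[s_,c_]])
def W(x,y,z): return np.r_[J0+RJ@[x,y],z]
def Jf(p): return RJ.T@(np.array(p)[:2]-J0)
def Q(yaw=0): a=(PSI+yaw)/2; return [0,np.cos(a),np.sin(a),0]
def st(tag):
    o=robot.observe(); print(tag,'t',round(o['t'],2),'jig',Jf(o['eef_pos']).round(1),'z',o['eef_pos'][2].round(1),'F',np.round(o['force'],1))
E
python3 - <<'E'
from h import *
robot.command_gripper(0); print(robot.observe()['width'])
robot.movep(W(-125,-88,110),Q()); robot.movel(W(-125,-88,38),feed=150); st('down')
print(robot.movel(W(-100,-88,38),feed=60,force_limit=20)); st('a')
print(robot.movel(W(-46,-88,38),feed=60,force_limit=20)); st('mid')
robot.movel(W(-75,-88,38)); robot.movel(W(-75,-210,38))
print(robot.movel(W(-30,-210,38),feed=30,force_limit=12)); st('-y end')
robot.movel(W(-60,-210,38)); robot.movel(W(-60,35,38))
print(robot.movel(W(-30,35,38),feed=30,force_limit=12)); st('+y end')
robot.movel(W(-60,35,38)); st('back')
im,d=robot.read_camera('side'); cv2.imwrite('pics/side1.png',im[150:320,200:420].repeat(3,0).repeat(3,1))
E
```

```text
0.0776497815125687
down t 5.42 jig [-124.1  -88.2] z 38.6 F [ 0.4 -0.2  0.8]
False
a t 5.99 jig [-99.1 -88.1] z 38.1 F [ 0.8 -0.4  0.4]
False
mid t 7.04 jig [-45.5 -88.1] z 38.2 F [ 0.5 -0.1 -0.2]
True
-y end t 9.5 jig [ -40.4 -209.6] z 37.3 F [-0.4  0.7 -0.3]
True
+y end t 12.31 jig [-40.6  35.1] z 37.2 F [ 0.3 -0.  -0.6]
back t 12.58 jig [-60.4  35.1] z 37.9 F [ 0.3 -0.5 -0.4]
```

View pics/side1.png

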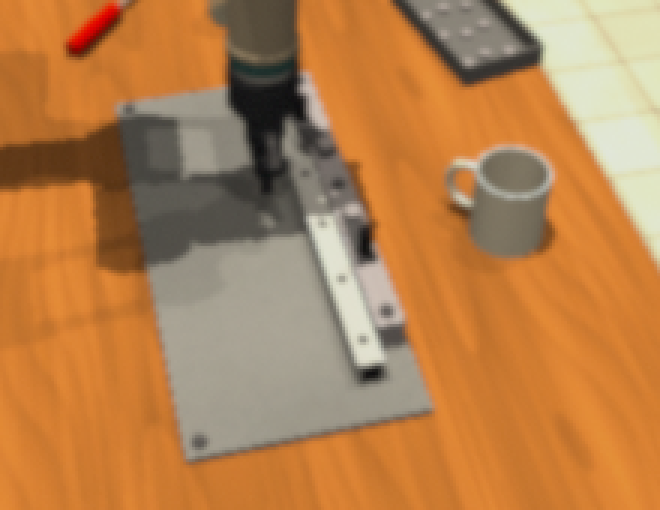

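Both ends stopped at the same jig x (-40.4 and -40.6). The side view also shows the bar flat along the rail with its near end at (370,370), so it is flush. Next I'll slide it to the stop.

Run:
```python
from h import *
robot.movel(W(-70,35,60),feed=250); robot.movel(W(-70,-275,60),feed=250);robot.movel(W(-18,-275,60),feed=200); robot.movel(W(-18,-275,40),feed=150); st('ready')
print(robot.movel(W(-18,-172,40),feed=50,force_limit=20)); st('push1')
print(robot.movel(W(-18,-145,40),feed=20,force_limit=14)); st('push2')
robot.movel(W(-18,-175,40)); robot.movel(W(-70,-175,40),feed=250); robot.movel(W(-70,-112,38))
print(robot.movel(W(-30,-112,38),feed=30,force_limit=12)); st('-y end')
robot.movel(W(-60,-112,38)); robot.movel(W(-60,125,38),feed=200)
print(robot.movel(W(-30,125,38),feed=30,force_limit=12)); st('+y end')
robot.movel(W(-70,125,38)); robot.movel(W(-70,125,110),feed=200);st('back')
im,d=robot.read_camera('side'); cv2.imwrite('pics/side2.png',im[150:320,200:420].repeat(3,0).repeat(3,1))
```

```text
ready t 14.97 jig [ -19.8 -273.9] z 39.1 F [ 0.1 -0.7  0.3]
False
push1 t 17.18 jig [ -18.  -172.1] z 40.0 F [ 0.9 -1.9 -0.3]
True
push2 t 18.18 jig [ -17.1 -154.1] z 40.2 F [-0.2 -1.5  1.3]
True
-y end t 20.41 jig [ -40.5 -111.7] z 37.3 F [0.5 0.4 0.1]
True
+y end t 22.77 jig [-40.4 124.8] z 37.3 F [-0.1 -0.2  0.7]
back t 23.62 jig [-69.4 125. ] z 109.9 F [-0.1 -0.8 -1.6]
```

View pics/side2.png

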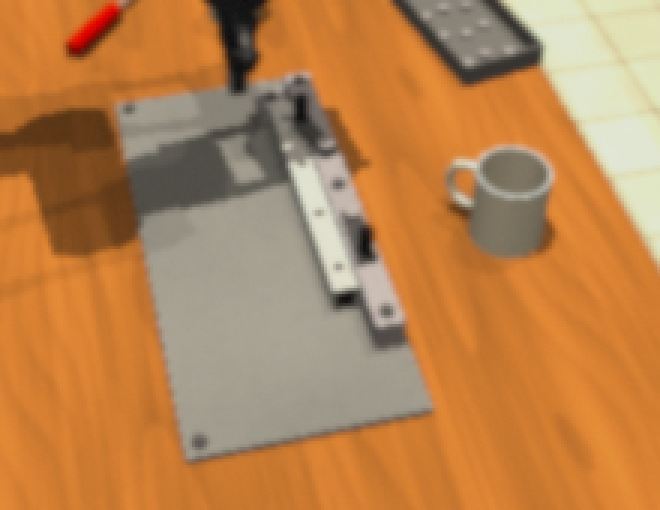

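The bar now looks flush, with its near end at (342,298). Push 2 stopped at jig y -154, and I predicted about -155.6. I'll check by wrist depth before swinging the keepers.

```bash
cat > check.py <<'E'
from h import *
def check(name,ylook=0,h=330):
    robot.movep(W(-75,ylook,h),Q()); robot.sleep(.3)
    C=cam('wrist'); im,d=robot.read_camera('wrist'); cv2.imwrite(f'pics/{name}.png',im)
    P=cloud(C,d); 
    J=P.copy(); J[...,:2]=(P[...,:2]-J0)@RJ; Z=J[...,2]
    reg=(J[...,0]>-120)&(J[...,0]<60)&(abs(J[...,1])<260)
    for nm,m in(('bar',reg&(Z>34)&(Z<40.2)&(J[...,0]<-2)&(J[...,0]>-60)),('rail',reg&(Z>41)&(Z<46)&(J[...,0]>-5)),('stop',reg&(Z>28)&(Z<36)&(J[...,1]>150)&(J[...,0]<-6)),('knob',reg&(Z>70)&(Z<95))):
        k,l,s,ce=cv2.connectedComponentsWithStats(m.astype(np.uint8))
        for i in range(1,k):
            if s[i,4]<30: continue
            q=J[l==i]; r=cv2.minAreaRect(q[:,:2].astype(np.float32)); print(nm,s[i,4],'x',np.percentile(q[:,0],[1,99]).round(1),'y',np.percentile(q[:,1],[1,99]).round(1),'rect',np.round(r[0],1),np.round(r[1],1),round(r[2],2),'z',np.median(q[:,2]).round(1))
E
python3 - <<'E'
from check import *
check('w2'); st('')
E
```

```text
bar 4162 x [-27.7  -2.2] y [-137.1  156.3] rect [-14.9  11.3] [ 25.8 303.5] 0.01 z 37.3
bar 87 x [-27.6 -15.3] y [164.3 183.4] rect [-21.5 174. ] [20.3 12.4] 79.59 z 37.8
rail 5027 x [ 0.2 29.4] y [-196.9  196.4] rect [14.6 -0.4] [ 30.3 400.5] 0.03 z 43.3
stop 426 x [-37.4  -6.3] y [159.1 189. ] rect [-21.8 173.1] [31.6 33. ] 0.29 z 33.3
knob 168 x [ 6.6 21. ] y [-117.1 -102.4] rect [  14.1 -109.8] [14.7 15.7] 47.05 z 82.8
knob 167 x [-8.5  6.8] y [ 99.1 113.5] rect [ -0.8 106.8] [15.3 15.2] 61.46 z 82.7
 t 25.01 jig [-75.1   0.4] z 329.2 F [-0.7 -1.1  0.1]
```

View pics/w2.png

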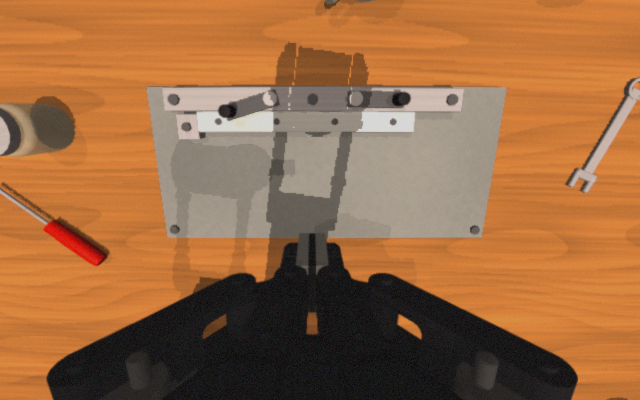

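The bar touches the stop at about (197,122) and its angle to the rail is 0.01°. The left knob is at jig (-0.8, 106.8) and the right at (14.1, -109.8). I'll swing each knob round its arc between slightly open fingers.

Run:
```python
from h import *
print(robot.observe()['joint_pos'].round(2))
for sg,t0 in((1,.296),(-1,0.01)):
  for off in(0,np.pi,-np.pi):
    for th in(t0,.9,1.571):
      j=robot.ik(W(15-55*np.sin(th),sg*(55+55*np.cos(th)),77),Q(sg*(th-np.pi/2)+off)); k=robot.ik(W(15-55*np.sin(th),sg*(55+55*np.cos(th)),140),Q(sg*(th-np.pi/2)+off))
      print(sg,round(off,1),th,None if j is None else np.round(j,2),k is not None)
```

```text
[-0.13  0.13  1.5   0.    1.51  1.43]
1 0 0.296 None False
1 0 0.9 [ 0.05  0.4   1.8  -0.    0.95  2.27] True
1 0 1.571 [-0.01  0.38  1.83 -0.    0.93  1.54] True
1 3.1 0.296 [ 0.08  0.44  1.73 -0.    0.98 -0.23] True
1 3.1 0.9 [ 0.05  0.4   1.8  -0.    0.95 -0.87] True
1 3.1 1.571 [-0.01  0.38  1.83 -0.    0.93 -1.6 ] True
1 -3.1 0.296 [ 0.08  0.44  1.73 -0.    0.98 -0.23] True
1 -3.1 0.9 [ 0.05  0.4   1.8  -0.    0.95 -0.87] True
1 -3.1 1.571 [-0.01  0.38  1.83 -0.    0.93 -1.6 ] True
-1 0 0.01 [-0.29  0.46  1.69 -0.    1.   -0.29] True
-1 0 0.9 [-0.27  0.4   1.79 -0.    0.95  0.61] True
-1 0 1.571 [-0.22  0.38  1.83 -0.    0.93  1.34] True
-1 3.1 0.01 None False
-1 3.1 0.9 [-0.27  0.4   1.79 -0.    0.95 -2.53] True
-1 3.1 1.571 [-0.22  0.38  1.83 -0.    0.93 -1.81] True
-1 -3.1 0.01 None False
-1 -3.1 0.9 [-0.27  0.4   1.79 -0.    0.95 -2.53] True
-1 -3.1 1.571 [-0.22  0.38  1.83 -0.    0.93 -1.81] True
```

```bash
sed -i "s#q=lambda th: Q(sg\*(th-np.pi/2))#q=lambda th: Q(sg*(th-np.pi/2)+(np.pi if sg>0 else 0))#" keep.py
python3 - <<'E'
from keep import *
swing('left',0.296)
swing('right',0.01)
E
```

```text
left down t 27.53 jig [ -0.4 107.5] z 77.6 F [ 0.  -0.9  1.2]
limit True
end t 30.06 jig [-40.8  49.1] z 76.6 F [0.9 1.7 1.8]
up t 30.94 jig [-40.5  51.9] z 149.5 F [ 0.4  0.8 -1.4]
right down t 32.82 jig [  14.9 -109.9] z 77.4 F [-0.1  0.8  0.1]
limit True
end t 35.62 jig [-40.5 -49.6] z 76.7 F [-0.6 -2.3  1.6]
up t 36.5 jig [-40.6 -51.7] z 149.5 F [ 0.4 -0.7  0. ]
```

Run:
```python
from check import *
check('w3'); st('')
```

```text
bar 1336 x [-27.8  -2.2] y [ 68.4 158.6] rect [-15.  115.5] [26.9 96.2] 0.76 z 37.3
bar 1342 x [-28.   -2.6] y [-45.3  45.1] rect [-15.3   0. ] [92.3 25.4] 89.95 z 37.4
bar 1062 x [-27.9  -2.5] y [-139.6  -67.9] rect [ -15.2 -103.8] [25.5 73.3] 0.14 z 37.3
bar 78 x [-26.5 -14.9] y [167.5 182.4] rect [-21.7 175.8] [12.7 14. ] 22.62 z 38.0
rail 6131 x [-0.1 29.1] y [-196.3  195.8] rect [14.3 -0.3] [400.5  30.2] 89.95 z 43.3
stop 426 x [-37.3  -7.2] y [158.2 189.1] rect [-21.7 172.7] [34.5 31.7] 89.05 z 33.2
knob 139 x [-47.5 -32.9] y [47.6 61.9] rect [-40.   54.6] [14.9 14.7] 0.5 z 83.0
knob 140 x [-47.5 -32.9] y [-61.3 -47.1] rect [-40.3 -54.7] [15.  14.6] 46.24 z 82.9
 t 37.63 jig [-75.1  -0.3] z 328.8 F [-0.   0.1 -0. ]
```

View pics/w3.png

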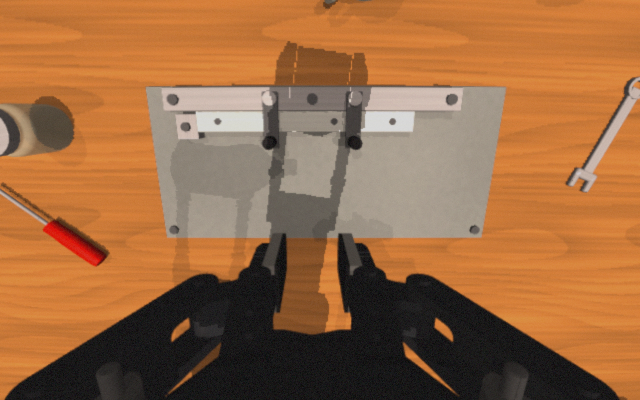

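Both keepers are straight across the bar, with knobs at pixels (269,143) and (354,143). The bar is flush against the rail with its end at the stop near (197,122), and the bystanders in view haven't moved. I'm handing the job in.

```bash
python3 -c "
from h import *
robot.job_done(); st('done')"
```

```text
the job is handed in; nothing more can be done
the job is handed in; nothing more can be done
```

I set the bar flush against the rail and at the stop, swung both keepers fully across it, and handed the job in. The robot's clock read 37.6 s at the last check, inside the 67 s limit; no verdict is reported.

- **How it was done:** I pushed the bar with shut fingers at its middle and then at each end until it met the rail. I slid it about 97 mm along the rail to the stop and pressed both ends again. Then I took each keeper's knob round its arc between loosely open fingers, up to its limit.
- **Flush and parallel:** the end presses before and after the slide all stopped within 0.2 mm of each other. In the last wrist view the bar's outer side was 28 mm from the rail at all three places seen, so the gap is within about 1 mm.
- **At the stop:** the bar's end measured at 158.6 mm along the rail and the stop's face at 158.2 mm, so they touch within the noise.
- **Keepers:** the knobs measured at jig (-40, +54.6) and (-40, -54.7) mm, both within 1 mm of the 1.571 rad limit.
- **Bystanders:** nothing I could see had moved, but I checked them only by eye, and the mug and jar were partly outside the last view.

No check failed. One small disagreement was that the fingers stopped 1.5 mm off my predicted place in both directions, which fits the 2 mm calibration and the finger size I assumed.

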